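# Hold a projector lens in the V-blocks

### The arm

A 6-joint arm with a two-finger parallel gripper is mounted at the origin on the work surface. World frame = base frame: x ahead of the robot, y to its left, z up, the work surface at z = 0. Lengths are in mm, angles in rad, forces in N, time in s.
With the tool pointing down it reaches from about 275 to 875 mm from the base axis. Payload 12.5 kg.
Tool frame: the origin (TCP) lies midway between the tips of the shut fingers; the grasp point (between the pads) lies 19 mm behind it; z points along the fingers, y is the direction in which the jaws open and shut (so a half turn about z gives the same grasp; the last joint's range is limited). The gripper opens to 85 mm and grips with 20 to 120 N. Pads are 22 mm wide; open, the fingers measure 114 mm over their backs; the gripper's body (76 mm by 85 mm) begins 54 mm behind the grasp point. The pads swing forward as they close: fully open they stand 13 mm farther back than shut.
Start: joints at [1.067, 0.351, 1.652, -0, 1.139, -0.085], TCP at [223.633, 502.466, 231.29] pointing down, gripper open.
Joint ranges: [-2.75, 2.75], [-0.79, 2.1], [0.01, 2.65], [-1.57, 4.71], [0.07, 3.14], [-2.87, 2.87]. Speed limits (rad/s): [2.22, 2.22, 2.79, 3.14, 3.14, 3.14].

### API

Orientations are given as a unit quaternion [x, y, z, w].
In Python, from plant import * gives the robot as it stands.
- The arm moves only by the tool send_rows, never from a script. Its argument "steps" is a list of rows, each an object of numbers: "dx", "dy", "dz": the shift along the tool's x, y, z in m; "wx", "wy", "wz": the turn, a rotation vector about the tool's x, y, z in degrees; "gripper": the gripper's target within -1 to 1 (shut at 1, half-way at 0, fully open at -1). A call has 1 to 20 rows; each row is the pose to reach, as a shift and turn from the pose commanded when the call began, along the tool's axes at that moment; what a row does not reach only later rows make up. A row lasts 1/8 s, in which the tool goes at most 62.5 mm and 10.7 degrees, less where a joint would pass 70% of its speed; a pose out of reach is approached as far as the arm can. A call with a gripper value outside its range is refused whole. The fingers move at their own pace and stop on an object; "newtons" is the grip in N (left out, the last holds). Time passes only in rows, so rows that repeat a pose let the fingers close. It gives the time, the measured TCP pose, the force and the opening at its end, in the units of the state.
- get_obs(): the state, without advancing time (a new reading comes with each control period).
- camera(name): name is "side" or "top" or "wrist"; returns a dict with "frame" (400x640x3 uint8, blue, green, red), "fx", "fy", "cx", "cy" (pixels), "eye" and "rotation" of the camera in the world. Camera axes: x right, y down, z forward; pixel columns grow to the right and rows downward; lengths in mm; the calibration is good to about 2 mm. A picture is of the moment at which its call begins. There is no depth.
- sign_off(): hands the job in, once; it reports no verdict.
Trained networks look in a picture, given as the dict that the camera call returned (one of the last four; its "shot" number tells which), for a name from the list of things; names that differ only in an ending like _2 or _b are one class to them, and where a whole thing is asked for, a point or a joint stands for the part that bears it (a point fixed in the world has none). Each returns a list of dicts, best first, with "score" (0 to 1); they miss things now and then, are a little off and sometimes report something else, mostly with a low value. They report only what shows in the picture. A call takes as long as a camera call. They do not tell look-alikes from the thing itself.
- find_in(picture, thing): "point" ([column, row] in pixels, amid what is visible of it).
- regions_of(picture, thing): "region" (400x640 bool, what is visible of it) and "point" ([column, row] in pixels, amid what is visible of it).
- landmark_of(picture, thing): "point" ([column, row] in pixels: a listed point, or the origin of a listed thing).
The state is a dict: "t": time; "joint_pos": joint angles; "qd": joint speeds; "effort": joint torques, N m; "position": TCP position; "tcp_rot": TCP orientation; "wrist_force": force on the tool from outside, world axes, zero at the start; "wrist_torque": the same for the moment, N m; "gripper_width": finger opening in mm.
Only numpy, scipy, OpenCV 4.12 (cv2) and the standard library are available. Lean on these libraries where they do the work, as an engineer would, in place of code of your own. Each camera call takes 0.05 s, during which the arm holds its last target.

### The job

Take the black projector lens out of its carton and lay it gently, without dropping or knocking it, in the groove of the pair of V-blocks, brass ring end outward and rear end up against the end stop. Then press it down onto both sides of the V with about 15 N, and finish while still holding it pressed there, so that I can tighten its ring. Leave everything else on the table where it is.

Things in the scene. Friction and masses are not known exactly. Their poses are not given: they have to be found in the camera images.
- lens_center (a point): centre of the lens barrel (on its axis, half-way along), a loose black cylinder, diameter 44, length 120, 0.19 to 0.3 kg, flat ends. Its x axis runs along the barrel to the front end, which has a brass ring round dark glass; the rear 18 are bare aluminium. Starts lying level in the carton's pocket, may be rolled about x. Can be gripped across its middle
- lens_front (a point): centre of the lens's front face (brass ring end), 60 along +x from the lens centre; same axes
- lens: the same lens barrel; origin at its centre, axes as for the lens centre
- carton: low open cardboard carton, fixed, 180 (x) x 160 (y) x 32 high, origin at the centre of its underside, z up. The lens lies in the middle pocket (46 x 128) of its grey insert along x, front end to +x, axis 32 above the table; insert top 28, pocket floor 10 above the table. A finger bay 50 wide (along x), floor also at 10, crosses the middle, reaching 76 to each side of the lens axis
- vrest: pair of steel V-blocks on a dark plate, fixed; origin on the table under the groove's middle, x along the groove away from the end stop, z up. Plate 160 x 100 x 12 high. Blocks at x -51 to -25 and 25 to 51 (the gap is free down to the plate), 66 wide, tops 57 above the table, upright 90 degree V, 42 wide at the top. End stop: upright plate, inner face at x = -60, 50 wide, top at 60
- vrest_seat (a point): where the lens centre is when the lens is fully seated with its rear end on the end stop: 67 above the table, above the origin of the V-block pair, in the V's middle plane; same axes as the V-block pair
- left_faces: the two V faces on the +y side of the groove (one line of contact); origin and axes as the V-block pair
- right_faces: the two V faces on the -y side of the groove (the other line of contact); origin and axes as the V-block pair
- spanner: flat steel lens spanner, 150 x 12 x 5, lying, with two sliding blocks and two thin pins; origin centre of its underside; a bystander, to be left alone
- lens_cap: black round push-on lens cap, diameter 48, 13 high, lying on the table; origin centre of its underside; a bystander, to be left alone
- timer: white plug-in dial timer, 66 x 66 x 40; origin centre of its underside; a bystander, to be left alone
- jar: white plastic jar with orange cap, diameter 76, 95 high; origin centre of its underside; a bystander, to be left alone
- screwdriver: red-handled screwdriver lying on the table, about 200 long; origin near its middle; a bystander, to be left alone
- pot: red plastic pot, diameter 90, 85 high; origin centre of its underside; a bystander, to be left alone
- yellow_box: yellow and red cardboard box, 115 x 75 x 85; origin centre of its underside; a bystander, to be left alone
- tape: yellow ring-shaped tape roll lying flat, diameter 96, 24 high; origin centre of its underside; a bystander, to be left alone
There are look-alikes about, which are no part of the job. There is more than one size of the lens; the job needs the middle-sized.

How it is judged:
By the outcome, as a careful person would: the job done as asked, in the order asked, and still so for the second after the job is handed in, while the arm keeps its last pose, push and grip.
It also fails if it takes over 54 s, if anything falls off the work surface, if the arm or the gripper's body presses on something with over 40 N, if the wrist force passes 120 N, or if a joint passes its speed limit or range.

## Working session

There is one attempt and no reset: what is moved stays moved. The work goes in short steps, Python scripts to look and compute and a tool call to move; the robot and the scene stay as the last step left them, time stands still between calls to the robot, and variables do not carry over. Pictures are saved under pics/ and viewed, and the job is handed in when it is done.

Besides the shell and the picture viewer there is one more tool, called after "Request:" as name(argument=value, ...) on one line, values as JSON. send_rows: Moves the arm, as the interface text tells. Its arguments: {"type":"object","properties":{"steps":{"type":"array","items":{"type":"object","properties":{"dx":{"type":"number"},"dy":{"type":"number"},"dz":{"type":"number"},"wx":{"type":"number"},"wy":{"type":"number"},"wz":{"type":"number"},"gripper":{"type":"number"}}}},"newtons":{"type":"number"}},"required":["steps"]}

```bash
ls; mkdir -p pics
python3 - <<'E'
from plant import *
import cv2
o=get_obs()
print({k:o[k] for k in o})
for n in ["top","side","wrist"]:
    p=camera(n); cv2.imwrite(f"pics/{n}0.png",p["frame"]); print(n,p["fx"],p["cx"],p["cy"],p["eye"],p["rotation"])
E
```

```text
pics
{'t': 0.0, 'joint_pos': array([ 1.06737317e+00,  3.51264547e-01,  1.65242211e+00,  1.92690171e-05,
        1.13910625e+00, -8.46032553e-02]), 'qd': array([ 6.56086681e-04,  1.67416441e-03, -3.87175796e-04,  4.47692443e-06,
       -1.15777407e-03, -2.24586290e-04]), 'effort': array([-2.56958941e-03, -5.06107414e+01, -2.91397905e+01, -2.76607088e-04,
        4.60505777e-03, -3.68272367e-05]), 'position': array([223.48883019, 502.18312003, 230.74367178]), 'tcp_rot': array([ 2.07886688e-01,  9.78152731e-01, -5.71839547e-04, -1.82286962e-04]), 'wrist_force': array([-0.56115266, -0.26777213, -0.0939306 ]), 'wrist_torque': array([ 0.04266197,  0.00984481, -0.02119037]), 'gripper_width': 85.83544103700554}
top 404.38886632552374 316.6110956516701 200.15536793180812 [ 340.31836329   31.19050252 1456.98110845] [-0.70028945  0.71113235 -0.04424499  0.04390723]
side 431.14481284415075 324.87068348399356 197.66107173684523 [ 146.81319814 -827.66480891  792.07931139] [ 0.87725682 -0.19633248  0.09933727 -0.42662177]
wrist 334.0903828797902 323.4428227730788 203.78824230736143 [148.89126771 533.8058677  373.39412234] [0.82801924 0.5376488  0.08628008 0.13369237]
```

View pics/top0.png

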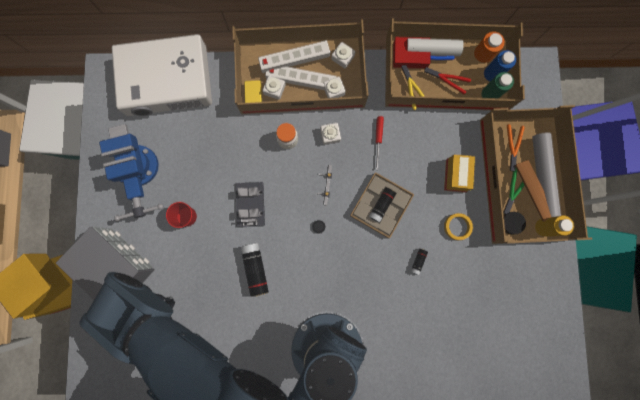

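View pics/side0.png

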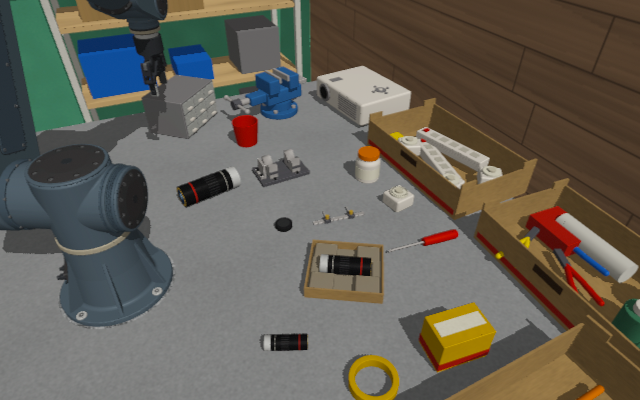

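View pics/wrist0.png

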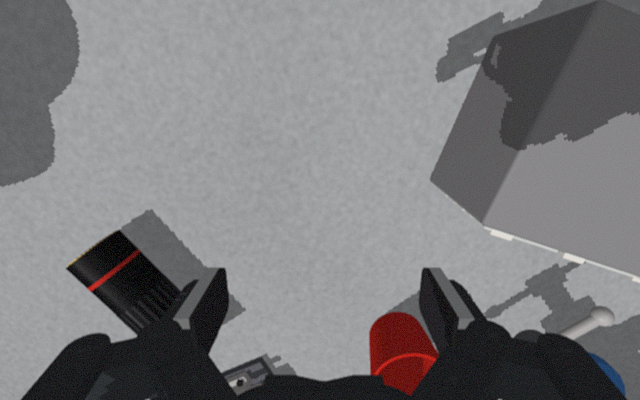

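```bash
cat > h.py <<'E'
import numpy as np,cv2
from scipy.spatial.transform import Rotation as R
def ray(p,uv):
    d=np.array([(uv[0]-p["cx"])/p["fx"],(uv[1]-p["cy"])/p["fy"],1.])
    return np.array(p["eye"]),R.from_quat(p["rotation"]).apply(d)
def onz(p,uv,z):
    e,d=ray(p,uv); return e+d*(z-e[2])/d[2]
def proj(p,X):
    c=R.from_quat(p["rotation"]).inv().apply(np.atleast_2d(X)-np.array(p["eye"]))
    return np.c_[p["fx"]*c[:,0]/c[:,2]+p["cx"],p["fy"]*c[:,1]/c[:,2]+p["cy"]]
E
python3 - <<'E'
from plant import *
from h import *
P={n:camera(n) for n in("top","side")}
for n,p in P.items():
    for th,z in(("lens_center",32),("lens_front",32),("carton",0),("vrest",0),("vrest_seat",67)):
        for r in landmark_of(p,th)[:4]:
            print(n,th,round(r["score"],2),np.round(r["point"],1),np.round(onz(p,r["point"],z)[:2],1))
t=P["top"]["frame"]; s=P["side"]["frame"]
a=cv2.resize(t[165:245,220:300],(400,400),interpolation=cv2.INTER_CUBIC)
b=cv2.resize(t[165:245,340:420],(400,400),interpolation=cv2.INTER_CUBIC)
cv2.imwrite("pics/tc.png",np.hstack([a,b]))
a=cv2.resize(s[135:205,240:320],(400,350),interpolation=cv2.INTER_CUBIC)
b=cv2.resize(s[235:305,305:385],(400,350),interpolation=cv2.INTER_CUBIC)
cv2.imwrite("pics/sc.png",np.hstack([a,b]))
E
```

```text
top lens_center 0.82 [255.7 272.1] [270.4 244.6]
top lens_center 0.75 [381.8 204.4] [ 500.3 -201.8]
top lens_center 0.62 [421.6 260.1] [ 302.8 -333.6]
top lens_front 0.9 [259.3 294.4] [194.3 231.9]
top lens_front 0.63 [390.7 188.3] [ 557.5 -235.6]
top lens_front 0.59 [421.7 248.1] [ 344.3 -335.9]
top carton 0.78 [380.4 203.3] [ 508.  -202.1]
top vrest 0.77 [251.  208.3] [496.9 267.2]
top vrest_seat 0.63 [247.8 201.1] [515.  267.5]
top vrest_seat 0.53 [455.5 226.1] [ 417.4 -446.6]
side lens_center 0.94 [288.4 339.7] [ 302.8 -340.5]
side lens_center 0.94 [209.9 188.5] [281.4 228.8]
side lens_center 0.85 [344.  268.8] [ 492.3 -218. ]
side lens_center 0.18 [347.3 273. ] [ 493.2 -233. ]
side lens_front 0.75 [179.7 199.6] [191.5 212.8]
side lens_front 0.72 [307.6 338.5] [ 338.9 -354.3]
side lens_front 0.68 [368.9 176.6] [735.2  85. ]
side lens_front 0.64 [372.  267.6] [ 554.2 -242.8]
side carton 0.81 [346.6 273.8] [ 505.1 -209.5]
side carton 0.43 [367.5 176.8] [755.4 124.4]
side vrest 0.67 [281.1 174. ] [511.8 254.4]
side vrest_seat 0.61 [281.4 153.8] [521.2 265.9]
```

View pics/tc.png

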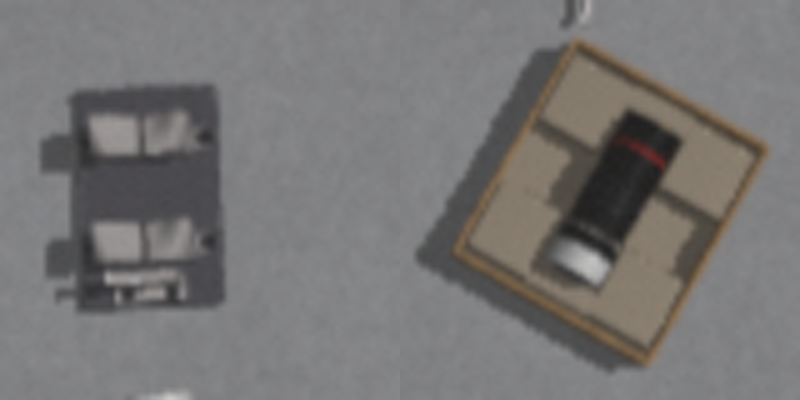

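View pics/sc.png

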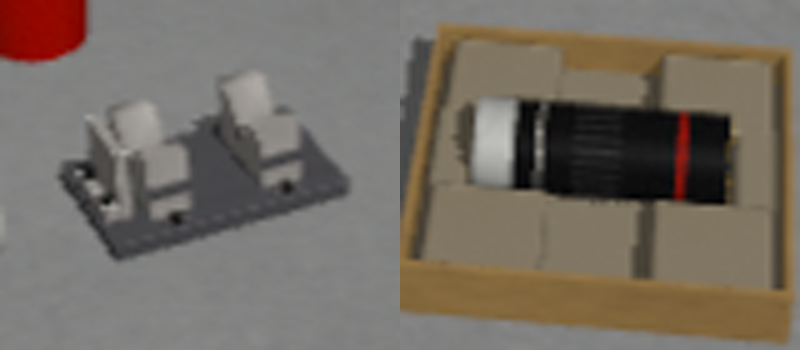

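```bash
cat >> h.py <<'E'
def yawrot(az):  # tool down, tool y at azimuth az(deg)
    a=np.radians(az); y=np.array([np.cos(a),np.sin(a),0]); z=np.array([0,0,-1.]); x=np.cross(y,z)
    return R.from_matrix(np.c_[x,y,z])
def delta(o,pos,rot):
    r0=R.from_quat(o["tcp_rot"]); d=r0.inv().apply(np.array(pos)-o["position"])
    w=(r0.inv()*rot).as_rotvec(degrees=True)
    print("d_m",np.round(d/1000,4),"w_deg",np.round(w,2))
E
python3 - <<'E'
from plant import *
from h import *
p=camera("wrist");o=get_obs()
r0=R.from_quat(o["tcp_rot"])
print("cam in tool",r0.inv().apply(np.array(p["eye"])-o["position"]))
print((r0.inv()*R.from_quat(p["rotation"])).as_matrix().round(3))
for uv in((320,200),(320,100),(320,300),(100,200)): print(uv, r0.inv().apply(onz(p,uv,32)-o["position"]).round())
# want image of lens in centre
e=r0.inv().apply(onz(p,(320,230),32)-o["position"])
rt=yawrot(59.5)
for c in((497,-208),):
    t=np.array([*c,32])-rt.apply(e); print(t); delta(o,[t[0],t[1],231],rt)
E
```

```text
cam in tool [  80.99970688   -1.63259065 -142.57233065]
[[-0.    -0.949 -0.314]
 [ 1.    -0.     0.   ]
 [-0.    -0.314  0.949]]
(320, 200) [-28.  -5. 199.]
(320, 100) [ 75.  -5. 199.]
(320, 300) [-153.   -6.  199.]
(100, 200) [ -28. -242.  199.]
[ 445.71059546 -171.47857832  231.29342929]
d_m [-4.770e-01 -5.254e-01  3.000e-04] w_deg [-0.   -0.    6.51]
```

Run:
```python
from plant import *
from h import *
delta(get_obs(),[514,-218,231],yawrot(59.5))
```

```text
d_m [-5.583e-01 -5.401e-01  3.000e-04] w_deg [-0.   -0.    6.51]
```

Request:
send_rows(steps=[{"dx": -0.0372, "dy": -0.036, "dz": 0, "wz": 0.4, "gripper": -1}, {"dx": -0.0744, "dy": -0.072, "dz": 0, "wz": 0.9, "gripper": -1}, {"dx": -0.1117, "dy": -0.108, "dz": 0, "wz": 1.3, "gripper": -1}, {"dx": -0.1489, "dy": -0.144, "dz": 0, "wz": 1.7, "gripper": -1}, {"dx": -0.1861, "dy": -0.18, "dz": 0, "wz": 2.2, "gripper": -1}, {"dx": -0.2233, "dy": -0.216, "dz": 0, "wz": 2.6, "gripper": -1}, {"dx": -0.2605, "dy": -0.252, "dz": 0, "wz": 3.0, "gripper": -1}, {"dx": -0.2978, "dy": -0.288, "dz": 0, "wz": 3.5, "gripper": -1}, {"dx": -0.335, "dy": -0.324, "dz": 0, "wz": 3.9, "gripper": -1}, {"dx": -0.3722, "dy": -0.36, "dz": 0, "wz": 4.3, "gripper": -1}, {"dx": -0.4094, "dy": -0.396, "dz": 0, "wz": 4.8, "gripper": -1}, {"dx": -0.4466, "dy": -0.432, "dz": 0, "wz": 5.2, "gripper": -1}, {"dx": -0.4839, "dy": -0.468, "dz": 0, "wz": 5.6, "gripper": -1}, {"dx": -0.5211, "dy": -0.504, "dz": 0, "wz": 6.1, "gripper": -1}, {"dx": -0.558, "dy": -0.54, "dz": 0, "wz": 6.5, "gripper": -1}, {"dx": -0.558, "dy": -0.54, "dz": 0, "wz": 6.5, "gripper": -1}, {"dx": -0.558, "dy": -0.54, "dz": 0, "wz": 6.5, "gripper": -1}, {"dx": -0.558, "dy": -0.54, "dz": 0, "wz": 6.5, "gripper": -1}])

```text
invalid input
```

Request:
send_rows(newtons=40, steps=[{"dx": -0.0372, "dy": -0.036, "dz": 0.0, "wx": 0.0, "wy": 0.0, "wz": 0.4, "gripper": -1.0}, {"dx": -0.0744, "dy": -0.072, "dz": 0.0, "wx": 0.0, "wy": 0.0, "wz": 0.9, "gripper": -1.0}])

```text
t: 1.05
position: [262.5, 405.3, 231.2]
tcp_rot: [0.215, 0.977, -0.0, 0.0]
wrist_force: [0.8, -1.3, 0.4]
gripper_width: 85.8
```

Run:
```python
from plant import *
from h import *
delta(get_obs(),[514,-218,231],yawrot(59.5))
```

```text
d_m [-4.901e-01 -4.600e-01  2.000e-04] w_deg [-0.    0.01  5.66]
```

Request:
send_rows(newtons=40, steps=[{"dx": -0.042, "dy": -0.0394, "wz": 0.5, "gripper": -1}, {"dx": -0.084, "dy": -0.0788, "wz": 1.0, "gripper": -1}, {"dx": -0.126, "dy": -0.118, "wz": 1.5, "gripper": -1}, {"dx": -0.168, "dy": -0.158, "wz": 2.0, "gripper": -1}, {"dx": -0.21, "dy": -0.197, "wz": 2.5, "gripper": -1}, {"dx": -0.252, "dy": -0.2365, "wz": 3.0, "gripper": -1}, {"dx": -0.294, "dy": -0.276, "wz": 3.5, "gripper": -1}, {"dx": -0.336, "dy": -0.3154, "wz": 4.0, "gripper": -1}, {"dx": -0.378, "dy": -0.355, "wz": 4.5, "gripper": -1}, {"dx": -0.42, "dy": -0.394, "wz": 5.0, "gripper": -1}, {"dx": -0.462, "dy": -0.434, "wz": 5.5, "gripper": -1}, {"dx": -0.49, "dy": -0.46, "wz": 5.7, "gripper": -1}, {"dx": -0.49, "dy": -0.46, "wz": 5.7, "gripper": -1}, {"dx": -0.49, "dy": -0.46, "wz": 5.7, "gripper": -1}, {"dx": -0.49, "dy": -0.46, "wz": 5.7, "gripper": -1}])

```text
invalid input
```

Run:
```python
from plant import *
from h import *
p=camera("wrist"); o=get_obs(); cv2.imwrite("pics/w1.png",p["frame"]); print(o["position"],o["t"],o["wrist_force"])
for th,z in(("lens_center",32),("lens_front",32),("carton",0)):
    for r in landmark_of(p,th)[:3]: print(th,round(r["score"],2),np.round(r["point"],1),np.round(onz(p,r["point"],z)[:2],1))
```

```text
[263.61725762 401.07484433 230.96278969] 1.1 [2.7214484  0.50213169 0.50538599]
lens_front 0.81 [150.6 188. ] [197.9 231.4]
```

View pics/w1.png

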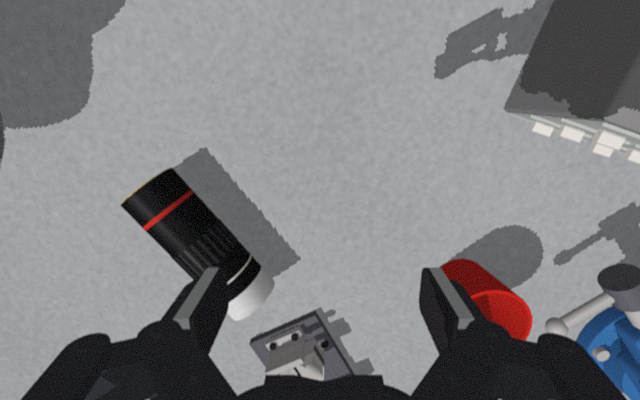

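The wrist picture shows the large look-alike lens at (200,230), the V-block plate at (300,345) and the pot at (490,300). The rows were refused, so I'll send every key this time.

Request:
send_rows(newtons=40, steps=[{"dx": -0.042, "dy": -0.0394, "dz": 0.0, "wx": 0.0, "wy": 0.0, "wz": 0.5, "gripper": -1.0}, {"dx": -0.084, "dy": -0.0788, "dz": 0.0, "wx": 0.0, "wy": 0.0, "wz": 1.0, "gripper": -1.0}, {"dx": -0.126, "dy": -0.118, "dz": 0.0, "wx": 0.0, "wy": 0.0, "wz": 1.5, "gripper": -1.0}, {"dx": -0.168, "dy": -0.158, "dz": 0.0, "wx": 0.0, "wy": 0.0, "wz": 2.0, "gripper": -1.0}, {"dx": -0.21, "dy": -0.197, "dz": 0.0, "wx": 0.0, "wy": 0.0, "wz": 2.5, "gripper": -1.0}, {"dx": -0.252, "dy": -0.2365, "dz": 0.0, "wx": 0.0, "wy": 0.0, "wz": 3.0, "gripper": -1.0}, {"dx": -0.294, "dy": -0.276, "dz": 0.0, "wx": 0.0, "wy": 0.0, "wz": 3.5, "gripper": -1.0}, {"dx": -0.336, "dy": -0.3154, "dz": 0.0, "wx": 0.0, "wy": 0.0, "wz": 4.0, "gripper": -1.0}, {"dx": -0.378, "dy": -0.355, "dz": 0.0, "wx": 0.0, "wy": 0.0, "wz": 4.5, "gripper": -1.0}, {"dx": -0.42, "dy": -0.394, "dz": 0.0, "wx": 0.0, "wy": 0.0, "wz": 5.0, "gripper": -1.0}, {"dx": -0.462, "dy": -0.434, "dz": 0.0, "wx": 0.0, "wy": 0.0, "wz": 5.5, "gripper": -1.0}, {"dx": -0.486, "dy": -0.456, "dz": 0.0, "wx": 0.0, "wy": 0.0, "wz": 5.7, "gripper": -1.0}, {"dx": -0.486, "dy": -0.456, "dz": 0.0, "wx": 0.0, "wy": 0.0, "wz": 5.7, "gripper": -1.0}, {"dx": -0.486, "dy": -0.456, "dz": 0.0, "wx": 0.0, "wy": 0.0, "wz": 5.7, "gripper": -1.0}, {"dx": -0.486, "dy": -0.456, "dz": 0.0, "wx": 0.0, "wy": 0.0, "wz": 5.7, "gripper": -1.0}])

```text
t: 3.12
position: [511.2, -210.6, 231.4]
tcp_rot: [0.263, 0.965, 0.0, -0.0]
wrist_force: [-0.5, -0.3, 0.2]
gripper_width: 85.5
```

Run:
```python
from plant import *
from h import *
p=camera("wrist"); o=get_obs(); cv2.imwrite("pics/w2.png",p["frame"]); print(o["position"],o["t"],o["wrist_force"])
for th,z in(("lens_center",32),("lens_front",32),("carton",0)):
    for r in landmark_of(p,th)[:3]: print(th,round(r["score"],2),np.round(r["point"],1),np.round(onz(p,r["point"],z)[:2],1))
```

```text
[ 511.2353625  -210.73493423  231.4755552 ] 3.175 [ 0.54963283 -0.01703614 -0.34828837]
lens_center 0.84 [107.8  46.4] [ 302.9 -323.1]
lens_center 0.72 [320.  163.1] [ 498.2 -208.9]
lens_front 0.82 [322.8 216.4] [ 550.5 -236.4]
lens_front 0.58 [122.8  92.9] [ 341.5 -338.6]
lens_front 0.17 [553.9 263.6] [734.8 -37.6]
carton 0.34 [554.4 264.2] [763.4 -24.8]
```

View pics/w2.png

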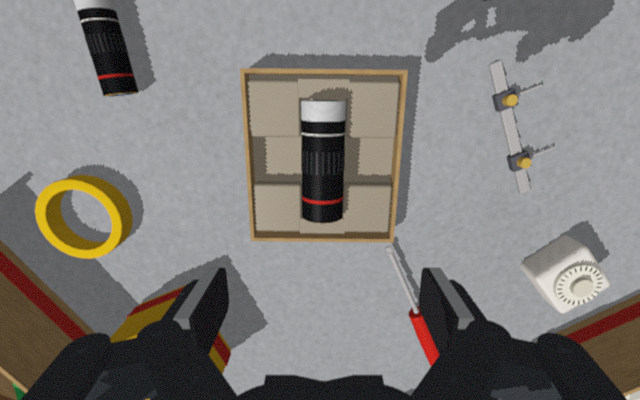

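Run:
```python
from plant import *
from h import *
p=camera("wrist")
f=p["frame"]; cv2.imwrite("pics/w2c.png",cv2.resize(f[60:250,230:420],(760,570)[:1]*1+(570,) if 0 else (590,590),interpolation=cv2.INTER_CUBIC))
C=np.array([onz(p,u,32)[:2] for u in((242,70),(407,70),(395,241),(251,240))]); print(C.round(1),C.mean(0))
for i,j in((0,1),(1,2),(2,3),(3,0)):
    d=C[j]-C[i]; print(np.linalg.norm(d).round(1),np.degrees(np.arctan2(d[1],d[0])).round(2))
for r in regions_of(p,"lens"):
    m=r["region"]; print(r["score"],r["point"],m.sum())
    if abs(r["point"][0]-322)<20:
        rr=np.arange(100,222); L=[];RR=[]
        for y in range(105,215,10):
            x=np.where(m[y])[0]
            if len(x): print(y,x.min(),x.max(), onz(p,((x.min()+x.max())/2,y),34)[:2].round(1))
        ys=np.where(m.any(1))[0]; print(ys.min(),ys.max())
        for y in(ys.min(),ys.max()): print(onz(p,(322.5,y),40).round(1))
```

```text
[[ 383.4 -227.7]
 [ 463.3  -92.4]
 [ 616.9 -182.5]
 [ 533.9 -320.7]] [ 499.36117414 -205.81533764]
157.1 59.42
178.1 -30.39
161.2 -121.01
176.9 148.29
0.87 [324.2, 159.4] 5240
105 302 346 [ 450.6 -176.7]
115 302 346 [ 458.7 -181.5]
125 302 346 [ 467.  -186.4]
135 302 346 [ 475.4 -191.4]
145 302 344 [ 483.5 -197.3]
155 302 344 [ 492.3 -202.5]
165 302 344 [ 501.2 -207.8]
175 302 344 [ 510.3 -213.2]
185 303 343 [ 519.6 -218.6]
195 303 343 [ 529.1 -224.2]
205 303 343 [ 538.7 -229.9]
99 223
[ 444.9 -175.    40. ]
[ 554.3 -239.8   40. ]
0.78 [105.4, 43.6] 3546
```

View pics/w2c.png

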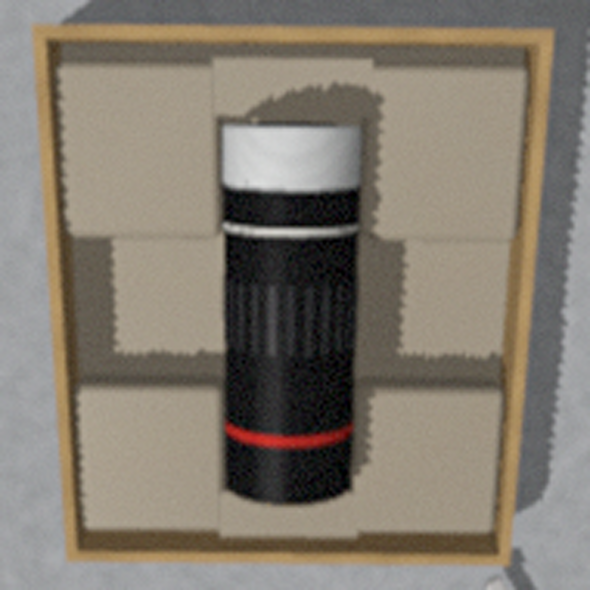

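Run:
```python
from plant import *
from h import *
delta(get_obs(),[498.7,-206.3,11],yawrot(59.5))
```

```text
d_m [ 0.0135 -0.0019  0.2204] w_deg [ 0.    0.01 -0.08]
```

Request:
send_rows(newtons=50, steps=[{"dx": 0.0135, "dy": -0.002, "dz": 0.04, "wx": 0.0, "wy": 0.0, "wz": 0.0, "gripper": -1.0}, {"dx": 0.0135, "dy": -0.002, "dz": 0.08, "wx": 0.0, "wy": 0.0, "wz": 0.0, "gripper": -1.0}, {"dx": 0.0135, "dy": -0.002, "dz": 0.12, "wx": 0.0, "wy": 0.0, "wz": 0.0, "gripper": -1.0}, {"dx": 0.0135, "dy": -0.002, "dz": 0.145, "wx": 0.0, "wy": 0.0, "wz": 0.0, "gripper": -1.0}, {"dx": 0.0135, "dy": -0.002, "dz": 0.16, "wx": 0.0, "wy": 0.0, "wz": 0.0, "gripper": -1.0}, {"dx": 0.0135, "dy": -0.002, "dz": 0.16, "wx": 0.0, "wy": 0.0, "wz": 0.0, "gripper": -1.0}, {"dx": 0.0135, "dy": -0.002, "dz": 0.16, "wx": 0.0, "wy": 0.0, "wz": 0.0, "gripper": -1.0}])

```text
t: 4.3
position: [499.2, -206.9, 72.3]
tcp_rot: [0.264, 0.965, -0.0, 0.001]
wrist_force: [0.1, 0.6, -0.5]
gripper_width: 85.1
```

Run:
```python
from plant import *
from h import *
p=camera("wrist"); o=get_obs(); cv2.imwrite("pics/w3.png",p["frame"]); print(o["position"],o["t"],o["wrist_force"])
for r in regions_of(p,"lens")[:2]:
    m=r["region"]; print(r["score"],r["point"])
    for y in range(150,390,20):
        x=np.where(m[y])[0]
        if len(x): print(y,x.min(),x.max(), onz(p,((x.min()+x.max())/2,y),37)[:2].round(1))
delta(o,[498.7,-206.3,11],yawrot(59.5))
```

```text
[ 499.17554859 -206.93832193   72.37622773] 4.35 [-0.77976775 -0.24043713 -0.75819783]
0.85 [328.5, 225.7]
150 287 368 [ 454.6 -179.9]
170 289 369 [ 464.4 -184.7]
190 289 367 [ 473.8 -190.9]
210 290 365 [ 483.8 -197.1]
230 288 365 [ 494.  -203.7]
250 290 364 [ 505.1 -209.9]
270 291 362 [ 516.4 -216.9]
290 291 361 [ 528.2 -224.2]
310 292 360 [ 540.7 -231.5]
330 296 356 [ 553.7 -239.2]
d_m [0.0008 0.0003 0.0614] w_deg [ 0.    0.11 -0.09]
```

View pics/w3.png

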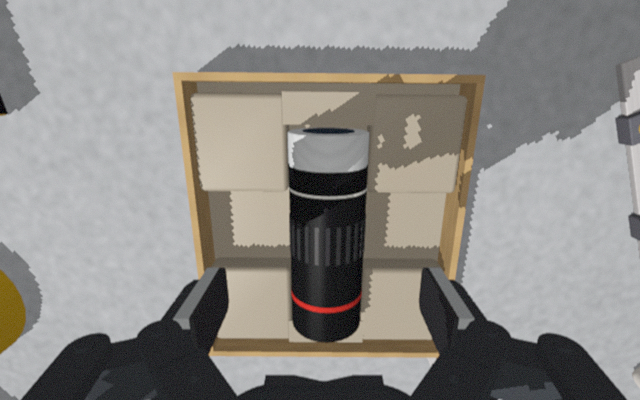

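The picture shows the carton lens at (328,230) centred between the open fingers, with its aluminium end up in the image. I'll go down and grip.

Request:
send_rows(newtons=50, steps=[{"dx": 0.0, "dy": 0.0, "dz": 0.025, "wx": 0.0, "wy": 0.0, "wz": 0.0, "gripper": -1.0}, {"dx": 0.0, "dy": 0.0, "dz": 0.045, "wx": 0.0, "wy": 0.0, "wz": 0.0, "gripper": -1.0}, {"dx": 0.0, "dy": 0.0, "dz": 0.057, "wx": 0.0, "wy": 0.0, "wz": 0.0, "gripper": -1.0}, {"dx": 0.0, "dy": 0.0, "dz": 0.061, "wx": 0.0, "wy": 0.0, "wz": 0.0, "gripper": -1.0}, {"dx": 0.0, "dy": 0.0, "dz": 0.061, "wx": 0.0, "wy": 0.0, "wz": 0.0, "gripper": -1.0}, {"dx": 0.0, "dy": 0.0, "dz": 0.061, "wx": 0.0, "wy": 0.0, "wz": 0.0, "gripper": -1.0}])

```text
t: 5.15
position: [498.9, -206.8, 10.9]
tcp_rot: [0.264, 0.965, -0.0, 0.0]
wrist_force: [-0.3, -0.5, 0.2]
gripper_width: 85.8
```

Request:
send_rows(newtons=50, steps=[{"dx": 0.0, "dy": 0.0, "dz": 0.0, "wx": 0.0, "wy": 0.0, "wz": 0.0, "gripper": 0.0}, {"dx": 0.0, "dy": 0.0, "dz": 0.0, "wx": 0.0, "wy": 0.0, "wz": 0.0, "gripper": 0.3}, {"dx": 0.0, "dy": 0.0, "dz": 0.0, "wx": 0.0, "wy": 0.0, "wz": 0.0, "gripper": 1.0}, {"dx": 0.0, "dy": 0.0, "dz": 0.0, "wx": 0.0, "wy": 0.0, "wz": 0.0, "gripper": 1.0}, {"dx": 0.0, "dy": 0.0, "dz": 0.0, "wx": 0.0, "wy": 0.0, "wz": 0.0, "gripper": 1.0}, {"dx": 0.0, "dy": 0.0, "dz": 0.0, "wx": 0.0, "wy": 0.0, "wz": 0.0, "gripper": 1.0}, {"dx": 0.0, "dy": 0.0, "dz": 0.0, "wx": 0.0, "wy": 0.0, "wz": 0.0, "gripper": 1.0}])

```text
t: 6.02
position: [498.9, -206.3, 10.8]
tcp_rot: [0.264, 0.965, 0.0, 0.0]
wrist_force: [1.5, 3.4, 5.1]
gripper_width: 42.9
```

Request:
send_rows(newtons=50, steps=[{"dx": 0.0, "dy": 0.0, "dz": -0.004, "wx": 0.0, "wy": 0.0, "wz": 0.0, "gripper": 1.0}, {"dx": 0.0, "dy": 0.0, "dz": -0.014, "wx": 0.0, "wy": 0.0, "wz": 0.0, "gripper": 1.0}, {"dx": 0.0, "dy": 0.0, "dz": -0.034, "wx": 0.0, "wy": 0.0, "wz": 0.0, "gripper": 1.0}, {"dx": 0.0, "dy": 0.0, "dz": -0.065, "wx": 0.0, "wy": 0.0, "wz": 0.0, "gripper": 1.0}, {"dx": 0.0, "dy": 0.0, "dz": -0.1, "wx": 0.0, "wy": 0.0, "wz": 0.0, "gripper": 1.0}, {"dx": 0.0, "dy": 0.0, "dz": -0.13, "wx": 0.0, "wy": 0.0, "wz": 0.0, "gripper": 1.0}, {"dx": 0.0, "dy": 0.0, "dz": -0.15, "wx": 0.0, "wy": 0.0, "wz": 0.0, "gripper": 1.0}, {"dx": 0.0, "dy": 0.0, "dz": -0.15, "wx": 0.0, "wy": 0.0, "wz": 0.0, "gripper": 1.0}, {"dx": 0.0, "dy": 0.0, "dz": -0.15, "wx": 0.0, "wy": 0.0, "wz": 0.0, "gripper": 1.0}])

```text
t: 7.15
position: [498.1, -206.5, 159.6]
tcp_rot: [0.264, 0.965, 0.0, -0.001]
wrist_force: [0.2, -0.1, -2.3]
gripper_width: 42.7
```

Run:
```python
from plant import *
from h import *
p=camera("wrist"); s=camera("side"); o=get_obs(); print(o["position"],o["t"],o["wrist_force"],o["wrist_torque"],o["gripper_width"])
cv2.imwrite("pics/w4.png",np.hstack([p["frame"][100:,160:480],s["frame"][100:,220:540]]))
```

```text
[ 498.04545259 -206.42821526  159.29883214] 7.25 [ 1.34691131  0.15032469 -2.14604513] [ 0.03454002 -0.05665699 -0.03431057] 42.64126333423382
```

View pics/w4.png

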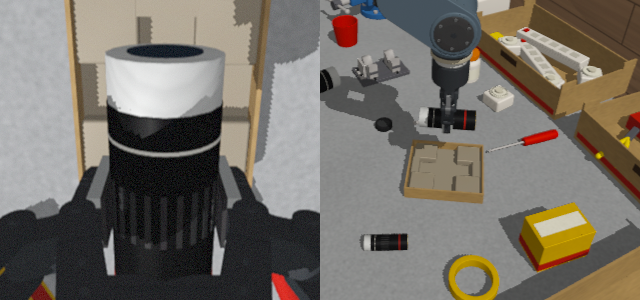

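Run:
```python
from plant import *
from h import *
delta(get_obs(),[600,267,230],yawrot(90))
```

```text
d_m [ 0.1533  0.4594 -0.0705] w_deg [ 2.00e-02 -1.00e-01 -3.06e+01]
```

Request:
send_rows(newtons=50, steps=[{"dx": 0.004, "dy": 0.01, "dz": -0.03, "wx": 0.0, "wy": 0.0, "wz": 0.0, "gripper": 1.0}, {"dx": 0.011, "dy": 0.034, "dz": -0.055, "wx": 0.0, "wy": 0.0, "wz": -1.5, "gripper": 1.0}, {"dx": 0.023, "dy": 0.07, "dz": -0.0705, "wx": 0.0, "wy": 0.0, "wz": -4.5, "gripper": 1.0}, {"dx": 0.038, "dy": 0.115, "dz": -0.0705, "wx": 0.0, "wy": 0.0, "wz": -7.5, "gripper": 1.0}, {"dx": 0.053, "dy": 0.16, "dz": -0.0705, "wx": 0.0, "wy": 0.0, "wz": -10.5, "gripper": 1.0}, {"dx": 0.068, "dy": 0.205, "dz": -0.0705, "wx": 0.0, "wy": 0.0, "wz": -13.5, "gripper": 1.0}, {"dx": 0.083, "dy": 0.25, "dz": -0.0705, "wx": 0.0, "wy": 0.0, "wz": -16.5, "gripper": 1.0}, {"dx": 0.098, "dy": 0.295, "dz": -0.0705, "wx": 0.0, "wy": 0.0, "wz": -19.5, "gripper": 1.0}, {"dx": 0.113, "dy": 0.34, "dz": -0.0705, "wx": 0.0, "wy": 0.0, "wz": -22.5, "gripper": 1.0}, {"dx": 0.128, "dy": 0.385, "dz": -0.0705, "wx": 0.0, "wy": 0.0, "wz": -25.5, "gripper": 1.0}, {"dx": 0.14, "dy": 0.42, "dz": -0.0705, "wx": 0.0, "wy": 0.0, "wz": -28.5, "gripper": 1.0}, {"dx": 0.149, "dy": 0.446, "dz": -0.0705, "wx": 0.0, "wy": 0.0, "wz": -30.6, "gripper": 1.0}, {"dx": 0.1533, "dy": 0.4594, "dz": -0.0705, "wx": 0.0, "wy": 0.0, "wz": -30.6, "gripper": 1.0}, {"dx": 0.1533, "dy": 0.4594, "dz": -0.0705, "wx": 0.0, "wy": 0.0, "wz": -30.6, "gripper": 1.0}, {"dx": 0.1533, "dy": 0.4594, "dz": -0.0705, "wx": 0.0, "wy": 0.0, "wz": -30.6, "gripper": 1.0}, {"dx": 0.1533, "dy": 0.4594, "dz": -0.0705, "wx": 0.0, "wy": 0.0, "wz": -30.6, "gripper": 1.0}])

```text
t: 9.25
position: [600.5, 265.9, 230.9]
tcp_rot: [0.001, 1.0, -0.0, 0.0]
wrist_force: [-0.3, 0.5, -1.8]
gripper_width: 42.6
```

Run:
```python
from plant import *
from h import *
import pickle
p=camera("wrist"); o=get_obs(); print(o["position"],o["tcp_rot"],o["t"],o["wrist_force"],o["wrist_torque"])
pickle.dump((p,o),open("w5.pkl","wb"))
for th,z in(("vrest",0),("vrest_seat",67)):
    for r in landmark_of(p,th)[:3]: print(th,round(r["score"],2),np.round(r["point"],1),np.round(onz(p,r["point"],z)[:2],1))
cv2.imwrite("pics/w5.png",p["frame"])
```

```text
[600.51239656 266.07130834 230.97273387] [ 4.69225546e-04  9.99999887e-01 -2.12092302e-05  7.35516584e-05] 9.3 [ 0.03316737  0.46227269 -1.82040768] [-0.06616529 -0.00485125  0.00787662]
vrest 0.56 [321.9  84.1] [509.8 263.1]
vrest_seat 0.98 [324.1  89.3] [515.6 265.2]
```

View pics/w5.png

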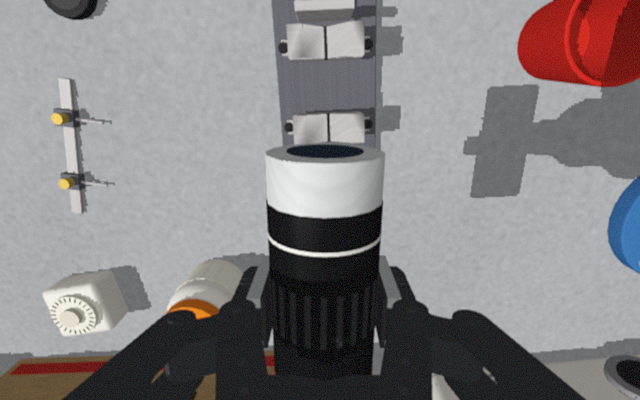

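The wrist picture shows the V-blocks ahead of the held lens: groove line at (326,40)–(329,128), end stop at (325,10), lens rear end at (325,150). I'll zoom in.

Run:
```python
import pickle,cv2
p,o=pickle.load(open("w5.pkl","rb"))
cv2.imwrite("pics/w5c.png",cv2.resize(p["frame"][0:150,250:410],None,fx=5,fy=4,interpolation=cv2.INTER_CUBIC)[:600,:800])
```

```text
(no output)
```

View pics/w5c.png

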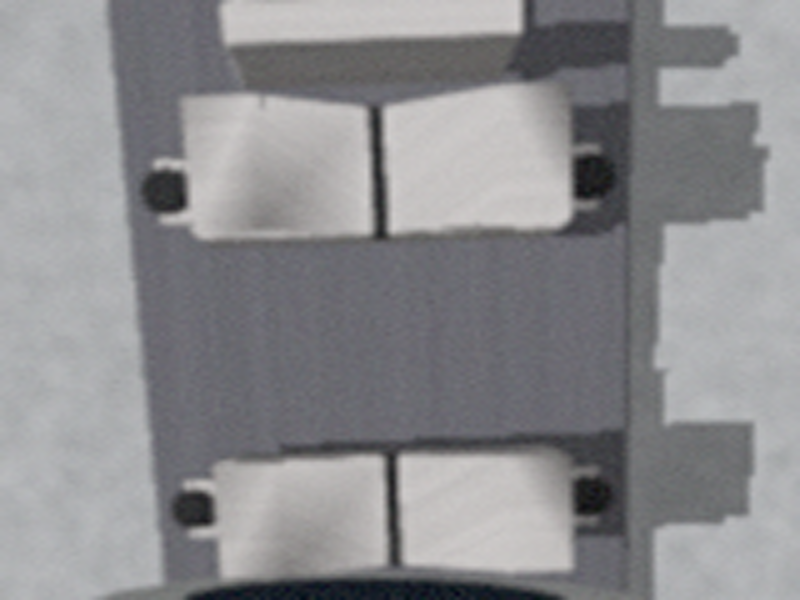

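```bash
cat > fit.py <<'E'
import pickle
from h import *
from scipy.optimize import least_squares
p,o=pickle.load(open("w5.pkl","rb"))
F=[(180,97,-51,-33,57),(570,83,-51,33,57),(215,462,25,-33,57),(572,448,25,33,57),(228,45,-60,-25,60),(522,36,-60,25,60)]
uv=np.array([(250+a/5,b/4) for a,b,*_ in F]); X=np.array([f[2:] for f in F],float)
L=[((110,0),-50,12),((137,290),-50,12),((165,580),-50,12),((630,5),50,12),((630,300),50,12),((630,580),50,12),((376,110),0,35),((381,236),0,35),((391,456),0,35),((396,566),0,35)]
def res(q):
    c,s=np.cos(q[2]),np.sin(q[2]); W=np.c_[q[0]+c*X[:,0]-s*X[:,1],q[1]+s*X[:,0]+c*X[:,1],X[:,2]]
    r=(proj(p,W)-uv)
    e=[]
    for (a,b),y,z in L:
        w=onz(p,(250+a/5,b/4),z)[:2]-q[:2]; e.append((-s*w[0]+c*w[1]-y)*0.8)
    return np.r_[r.ravel(),e]
S=least_squares(res,[515,266,0],loss="soft_l1",x_scale=[1,1,.01])
print(S.x[:2],np.degrees(S.x[2])); print(S.fun.round(1))
E
python3 fit.py
```

```text
[512.9343452  268.40122672] 2.3872031549630504
[ 0.3 -0.   0.3 -0.3 -0.2  1.2  0.3  1.5 -0.9 -0.3  0.6 -1.   0.7  0.4
  0.2 -0.4 -0.1  0.3  0.1 -0.1 -0.1 -0.1]
```

Run:
```python
import pickle
from h import *
p,o=pickle.load(open("w5.pkl","rb"))
cv2.imwrite("pics/w5d.png",cv2.resize(p["frame"][130:290,246:406],(640,640)[:2],interpolation=cv2.INTER_CUBIC)[:600])
r0=R.from_quat(o["tcp_rot"])
for d in(-4,0,4):
  T=[(60+d,0,-21.2),(60+d,0,-43.2),(60+d,0,0.8),(60+d,22,-21.2),(60+d,-22,-21.2),(42+d,0,-43.2)]
  print(d,proj(p,o["position"]+r0.apply(np.array(T,float))).round(1).tolist())
```

```text
-4 [[327.7, 166.5], [328.6, 181.5], [327.0, 155.9], [387.3, 166.5], [268.0, 166.6], [328.3, 235.5]]
0 [[327.7, 155.7], [328.6, 168.7], [327.1, 146.6], [388.0, 155.7], [267.4, 155.8], [328.4, 224.0]]
4 [[327.7, 144.7], [328.7, 155.5], [327.1, 137.1], [388.6, 144.7], [266.9, 144.8], [328.4, 212.2]]
```

View pics/w5d.png

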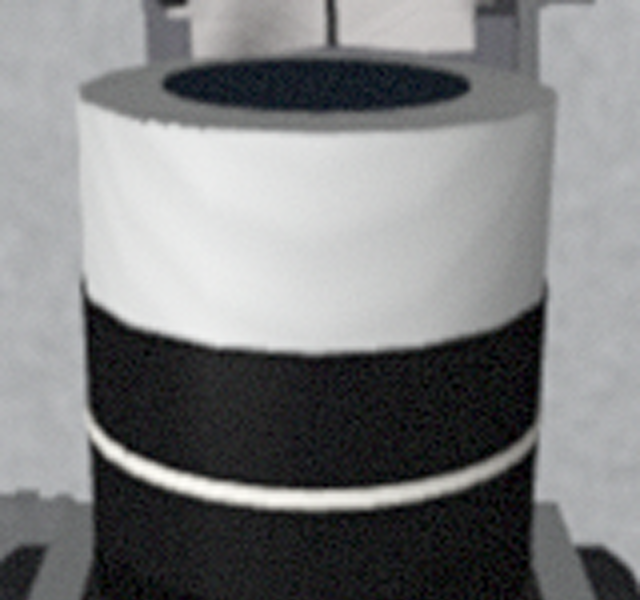

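Run:
```python
from plant import *
from h import *
o=get_obs()
delta(o,[520,269.5,110],yawrot(92.4));delta(o,[520,269.5,54],yawrot(92.4))
```

```text
d_m [0.0805 0.0031 0.1209] w_deg [ 0.    0.01 -2.44]
d_m [0.0805 0.0031 0.1769] w_deg [ 0.    0.01 -2.44]
```

Request:
send_rows(newtons=50, steps=[{"dx": 0.01, "dy": 0.0, "dz": 0.01, "wx": 0.0, "wy": 0.0, "wz": -0.3, "gripper": 1.0}, {"dx": 0.03, "dy": 0.001, "dz": 0.035, "wx": 0.0, "wy": 0.0, "wz": -0.9, "gripper": 1.0}, {"dx": 0.055, "dy": 0.002, "dz": 0.07, "wx": 0.0, "wy": 0.0, "wz": -1.6, "gripper": 1.0}, {"dx": 0.072, "dy": 0.003, "dz": 0.1, "wx": 0.0, "wy": 0.0, "wz": -2.2, "gripper": 1.0}, {"dx": 0.0805, "dy": 0.003, "dz": 0.121, "wx": 0.0, "wy": 0.0, "wz": -2.4, "gripper": 1.0}, {"dx": 0.0805, "dy": 0.003, "dz": 0.121, "wx": 0.0, "wy": 0.0, "wz": -2.4, "gripper": 1.0}, {"dx": 0.0805, "dy": 0.003, "dz": 0.121, "wx": 0.0, "wy": 0.0, "wz": -2.4, "gripper": 1.0}, {"dx": 0.0805, "dy": 0.003, "dz": 0.121, "wx": 0.0, "wy": 0.0, "wz": -2.4, "gripper": 1.0}])

```text
t: 10.4
position: [520.8, 270.0, 110.9]
tcp_rot: [-0.021, 1.0, 0.0, 0.001]
wrist_force: [0.0, 0.1, -3.0]
gripper_width: 42.4
```

Run:
```python
from plant import *
from h import *
import pickle
p=camera("wrist"); s=camera("side"); f=[]
for i in range(4): o=get_obs();f.append(o["wrist_force"])
print(o["position"],o["tcp_rot"],o["t"],np.array(f).round(2).tolist(),o["wrist_torque"])
a=cv2.resize(s["frame"][90:215,210:370],(400,312),interpolation=cv2.INTER_CUBIC)
b=cv2.resize(p["frame"],(400,250)); b=np.vstack([b,np.zeros((62,400,3),np.uint8)])
cv2.imwrite("pics/w6.png",np.hstack([a,b]))
delta(o,[520,269.5,54],yawrot(92.4))
```

```text
[520.47596326 269.89368625 110.50990641] [-2.08403612e-02  9.99782623e-01  2.39325706e-04  5.74125130e-04] 10.5 [[-0.78, 0.29, -1.78], [-0.78, 0.29, -1.78], [-0.78, 0.29, -1.78], [-0.78, 0.29, -1.78]] [-0.01722372 -0.00793099 -0.00742233]
d_m [ 0.0006 -0.0004  0.0565] w_deg [ 0.03  0.07 -0.01]
```

View pics/w6.png

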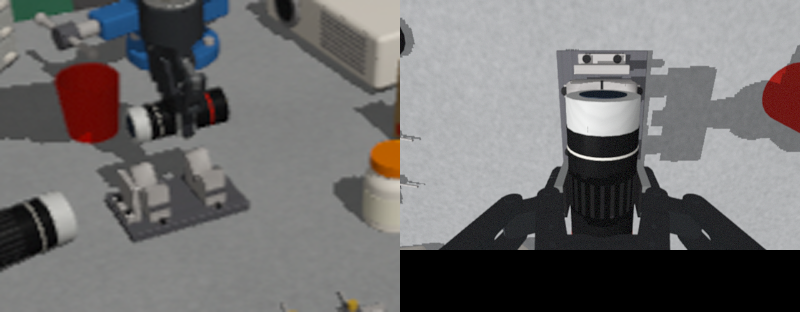

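Request:
send_rows(newtons=50, steps=[{"dx": 0.0, "dy": 0.0, "dz": 0.02, "wx": 0.0, "wy": 0.0, "wz": 0.0, "gripper": 1.0}, {"dx": 0.0, "dy": 0.0, "dz": 0.04, "wx": 0.0, "wy": 0.0, "wz": 0.0, "gripper": 1.0}, {"dx": 0.0, "dy": 0.0, "dz": 0.051, "wx": 0.0, "wy": 0.0, "wz": 0.0, "gripper": 1.0}, {"dx": 0.0, "dy": 0.0, "dz": 0.056, "wx": 0.0, "wy": 0.0, "wz": 0.0, "gripper": 1.0}, {"dx": 0.0, "dy": 0.0, "dz": 0.056, "wx": 0.0, "wy": 0.0, "wz": 0.0, "gripper": 1.0}, {"dx": 0.0, "dy": 0.0, "dz": 0.056, "wx": 0.0, "wy": 0.0, "wz": 0.0, "gripper": 1.0}])

```text
t: 11.25
position: [520.3, 270.0, 54.4]
tcp_rot: [-0.021, 1.0, 0.0, 0.0]
wrist_force: [-0.5, -0.6, -2.1]
gripper_width: 42.8
```

Run:
```python
from plant import *
from h import *
p=camera("wrist"); s=camera("side"); o=get_obs()
print(o["position"],o["t"],o["wrist_force"])
a=cv2.resize(s["frame"][100:200,230:330],(380,380),interpolation=cv2.INTER_CUBIC)
b=cv2.resize(p["frame"][60:250,230:420],(380,380),interpolation=cv2.INTER_CUBIC)
cv2.imwrite("pics/w7.png",np.hstack([a,b]))
r=R.from_quat(o["tcp_rot"])
vx=np.array([np.cos(np.radians(2.4)),np.sin(np.radians(2.4)),0]);vy=np.array([-vx[1],vx[0],0])
V=np.array([512.9,268.4,0])
print("stop",proj(p,[V-60*vx+y*vy+[0,0,60] for y in(-25,25)]).round(1).tolist())
print("rear top rim d=0",proj(p,[o["position"]+r.apply([60,0,-43.2]),o["position"]+r.apply([60,-22,-21.2]),o["position"]+r.apply([60,22,-21.2])]).round(1).tolist())
```

```text
[520.21390207 269.96444382  54.33264779] 11.35 [ 2.47414891e-03  1.09620814e+00 -2.68694861e+00]
stop [[261.6, 130.5], [385.8, 130.5]]
rear top rim d=0 [[328.0, 168.4], [267.0, 155.6], [387.4, 155.5]]
```

View pics/w7.png

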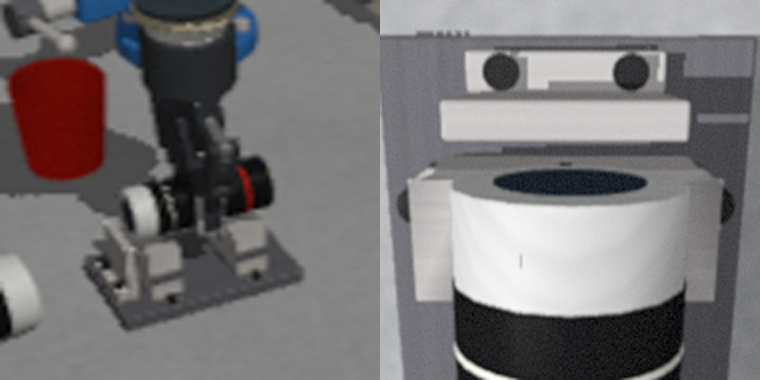

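The side view shows the lens just above both V-blocks. The wrist view shows the rear end at row 155 clear of the stop edge at row 130, and laterally centred within about 1 mm.

Request:
send_rows(newtons=50, steps=[{"dx": 0.0, "dy": -0.0005, "dz": 0.002, "wx": 0.0, "wy": 0.0, "wz": 0.0, "gripper": 1.0}, {"dx": 0.0, "dy": -0.0005, "dz": 0.004, "wx": 0.0, "wy": 0.0, "wz": 0.0, "gripper": 1.0}, {"dx": 0.0, "dy": -0.0005, "dz": 0.0055, "wx": 0.0, "wy": 0.0, "wz": 0.0, "gripper": 1.0}, {"dx": 0.0, "dy": -0.0005, "dz": 0.0055, "wx": 0.0, "wy": 0.0, "wz": 0.0, "gripper": 1.0}])

```text
t: 11.85
position: [519.9, 269.3, 48.1]
tcp_rot: [-0.021, 1.0, -0.0, -0.0]
wrist_force: [-0.7, -0.6, -2.9]
gripper_width: 42.8
```

Request:
send_rows(newtons=50, steps=[{"dx": 0.0, "dy": 0.0, "dz": 0.0005, "wx": 0.0, "wy": 0.0, "wz": 0.0, "gripper": 1.0}, {"dx": 0.0, "dy": 0.0, "dz": 0.001, "wx": 0.0, "wy": 0.0, "wz": 0.0, "gripper": 1.0}, {"dx": 0.0, "dy": 0.0, "dz": 0.001, "wx": 0.0, "wy": 0.0, "wz": 0.0, "gripper": 1.0}])

```text
t: 12.22
position: [519.9, 269.3, 47.3]
tcp_rot: [-0.021, 1.0, 0.0, -0.0]
wrist_force: [-0.9, 0.3, -1.3]
gripper_width: 42.7
```

Request:
send_rows(newtons=50, steps=[{"dx": 0.0, "dy": 0.0, "dz": 0.0005, "wx": 0.0, "wy": 0.0, "wz": 0.0, "gripper": 1.0}, {"dx": 0.0, "dy": 0.0, "dz": 0.0005, "wx": 0.0, "wy": 0.0, "wz": 0.0, "gripper": 1.0}, {"dx": 0.0, "dy": 0.0, "dz": 0.0005, "wx": 0.0, "wy": 0.0, "wz": 0.0, "gripper": 1.0}])

```text
t: 12.6
position: [519.9, 269.3, 46.8]
tcp_rot: [-0.021, 1.0, -0.0, -0.0]
wrist_force: [0.2, 0.1, -1.8]
gripper_width: 42.6
```

Request:
send_rows(newtons=50, steps=[{"dx": 0.001, "dy": 0.0, "dz": 0.0, "wx": 0.0, "wy": 0.0, "wz": 0.0, "gripper": 1.0}, {"dx": 0.002, "dy": 0.0, "dz": 0.0, "wx": 0.0, "wy": 0.0, "wz": 0.0, "gripper": 1.0}, {"dx": 0.003, "dy": 0.0, "dz": 0.0, "wx": 0.0, "wy": 0.0, "wz": 0.0, "gripper": 1.0}, {"dx": 0.003, "dy": 0.0, "dz": 0.0, "wx": 0.0, "wy": 0.0, "wz": 0.0, "gripper": 1.0}])

```text
t: 13.1
position: [516.9, 269.2, 46.8]
tcp_rot: [-0.021, 1.0, -0.0, -0.0]
wrist_force: [0.3, -0.0, -3.0]
gripper_width: 42.6
```

Request:
send_rows(newtons=50, steps=[{"dx": 0.0005, "dy": 0.0, "dz": 0.0, "wx": 0.0, "wy": 0.0, "wz": 0.0, "gripper": 1.0}, {"dx": 0.001, "dy": 0.0, "dz": 0.0, "wx": 0.0, "wy": 0.0, "wz": 0.0, "gripper": 1.0}, {"dx": 0.001, "dy": 0.0, "dz": 0.0, "wx": 0.0, "wy": 0.0, "wz": 0.0, "gripper": 1.0}])

```text
t: 13.48
position: [515.9, 269.1, 46.8]
tcp_rot: [-0.021, 1.0, -0.0, -0.0]
wrist_force: [-0.2, -0.2, -2.5]
gripper_width: 42.8
```

Request:
send_rows(newtons=50, steps=[{"dx": 0.0005, "dy": 0.0, "dz": 0.0, "wx": 0.0, "wy": 0.0, "wz": 0.0, "gripper": 1.0}, {"dx": 0.0005, "dy": 0.0, "dz": 0.0, "wx": 0.0, "wy": 0.0, "wz": 0.0, "gripper": 1.0}, {"dx": 0.0005, "dy": 0.0, "dz": 0.0, "wx": 0.0, "wy": 0.0, "wz": 0.0, "gripper": 1.0}])

```text
t: 13.85
position: [515.5, 269.1, 46.8]
tcp_rot: [-0.021, 1.0, -0.0, 0.0]
wrist_force: [-0.5, 0.8, -2.7]
gripper_width: 42.8
```

Request:
send_rows(newtons=50, steps=[{"dx": 0.0005, "dy": 0.0, "dz": 0.0, "wx": 0.0, "wy": 0.0, "wz": 0.0, "gripper": 1.0}, {"dx": 0.0005, "dy": 0.0, "dz": 0.0, "wx": 0.0, "wy": 0.0, "wz": 0.0, "gripper": 1.0}, {"dx": 0.0005, "dy": 0.0, "dz": 0.0, "wx": 0.0, "wy": 0.0, "wz": 0.0, "gripper": 1.0}])

```text
t: 14.22
position: [515.0, 269.1, 46.8]
tcp_rot: [-0.021, 1.0, 0.0, 0.0]
wrist_force: [0.8, -0.9, -2.5]
gripper_width: 42.9
```

Request:
send_rows(newtons=50, steps=[{"dx": 0.0005, "dy": 0.0, "dz": 0.0, "wx": 0.0, "wy": 0.0, "wz": 0.0, "gripper": 1.0}, {"dx": 0.0005, "dy": 0.0, "dz": 0.0, "wx": 0.0, "wy": 0.0, "wz": 0.0, "gripper": 1.0}, {"dx": 0.0005, "dy": 0.0, "dz": 0.0, "wx": 0.0, "wy": 0.0, "wz": 0.0, "gripper": 1.0}])

```text
t: 14.6
position: [514.7, 269.1, 46.9]
tcp_rot: [-0.021, 1.0, 0.0, 0.0]
wrist_force: [2.9, -0.2, -2.6]
gripper_width: 42.7
```

Request:
send_rows(newtons=50, steps=[{"dx": 0.0005, "dy": 0.0, "dz": 0.0, "wx": 0.0, "wy": 0.0, "wz": 0.0, "gripper": 1.0}, {"dx": 0.0005, "dy": 0.0, "dz": 0.0, "wx": 0.0, "wy": 0.0, "wz": 0.0, "gripper": 1.0}, {"dx": 0.0005, "dy": 0.0, "dz": 0.0, "wx": 0.0, "wy": 0.0, "wz": 0.0, "gripper": 1.0}])

```text
t: 14.98
position: [514.6, 269.2, 47.1]
tcp_rot: [-0.021, 1.0, 0.0, 0.001]
wrist_force: [5.6, -0.8, -1.3]
gripper_width: 42.8
```

Rear end met the stop at about x = 514.8. I'll ease to a light touch and lower into the V.

Request:
send_rows(newtons=50, steps=[{"dx": -0.0005, "dy": 0.0, "dz": 0.0003, "wx": 0.0, "wy": 0.0, "wz": 0.0, "gripper": 1.0}, {"dx": -0.0005, "dy": 0.0, "dz": 0.0006, "wx": 0.0, "wy": 0.0, "wz": 0.0, "gripper": 1.0}, {"dx": -0.0005, "dy": 0.0, "dz": 0.0008, "wx": 0.0, "wy": 0.0, "wz": 0.0, "gripper": 1.0}, {"dx": -0.0005, "dy": 0.0, "dz": 0.0008, "wx": 0.0, "wy": 0.0, "wz": 0.0, "gripper": 1.0}])

```text
t: 15.48
position: [514.7, 269.2, 46.2]
tcp_rot: [-0.021, 1.0, 0.0, 0.0]
wrist_force: [4.8, 0.5, 0.3]
gripper_width: 42.8
```

Request:
send_rows(newtons=50, steps=[{"dx": 0.0, "dy": 0.0, "dz": 0.0004, "wx": 0.0, "wy": 0.0, "wz": 0.0, "gripper": 1.0}, {"dx": 0.0, "dy": 0.0, "dz": 0.0008, "wx": 0.0, "wy": 0.0, "wz": 0.0, "gripper": 1.0}, {"dx": 0.0, "dy": 0.0, "dz": 0.0008, "wx": 0.0, "wy": 0.0, "wz": 0.0, "gripper": 1.0}])

```text
t: 15.85
position: [514.7, 269.3, 46.0]
tcp_rot: [-0.021, 1.0, 0.0, 0.0]
wrist_force: [1.8, -0.7, 9.6]
gripper_width: 42.5
```

Request:
send_rows(newtons=50, steps=[{"dx": 0.0, "dy": 0.0, "dz": 0.0004, "wx": 0.0, "wy": 0.0, "wz": 0.0, "gripper": 1.0}, {"dx": 0.0, "dy": 0.0, "dz": 0.0008, "wx": 0.0, "wy": 0.0, "wz": 0.0, "gripper": 1.0}, {"dx": 0.0, "dy": 0.0, "dz": 0.0008, "wx": 0.0, "wy": 0.0, "wz": 0.0, "gripper": 1.0}])

```text
t: 16.23
position: [514.7, 269.3, 45.9]
tcp_rot: [-0.021, 1.0, 0.0, 0.0]
wrist_force: [-1.1, -2.9, 18.1]
gripper_width: 42.9
```

Request:
send_rows(newtons=50, steps=[{"dx": 0.0004, "dy": -0.0002, "dz": -0.0003, "wx": 0.0, "wy": 0.0, "wz": 0.0, "gripper": 1.0}, {"dx": 0.0004, "dy": -0.0002, "dz": -0.0003, "wx": 0.0, "wy": 0.0, "wz": 0.0, "gripper": 1.0}, {"dx": 0.0004, "dy": -0.0002, "dz": -0.0003, "wx": 0.0, "wy": 0.0, "wz": 0.0, "gripper": 1.0}])

```text
t: 16.6
position: [514.7, 269.2, 45.9]
tcp_rot: [-0.021, 1.0, 0.0, 0.001]
wrist_force: [1.9, -1.0, 12.2]
gripper_width: 43.0
```

```bash
cat > rd.py <<'E'
from plant import *
from h import *
F=[];T=[];P=[]
for i in range(8):
    p=camera(["wrist","side"][i%2]); o=get_obs(); F.append(o["wrist_force"]);T.append(o["wrist_torque"]);P.append(o["position"])
    if i==6:a=p
print(o["t"],"F",np.mean(F,0).round(2),np.std(F,0).round(2),"T",np.mean(T,0).round(3),"P",np.mean(P,0).round(2),o["gripper_width"])
print(R.from_quat(o["tcp_rot"]).as_matrix().round(4)[2])
cv2.imwrite("pics/%d.png"%int(o["t"]*100),np.hstack([cv2.resize(p["frame"][100:200,230:330],(400,400),interpolation=cv2.INTER_CUBIC),cv2.resize(a["frame"][60:260,220:420],(400,400),interpolation=cv2.INTER_CUBIC)]))
E
python3 rd.py; ls -t pics|head -1
```

```text
17.0 F [ 2.19 -0.53 12.27] [0.31 0.29 0.5 ] T [-0.034 -0.301  0.127] P [514.75 269.26  45.93] 42.58463468900887
[-1.9e-03  8.0e-04 -1.0e+00]
1700.png
```

View pics/1700.png

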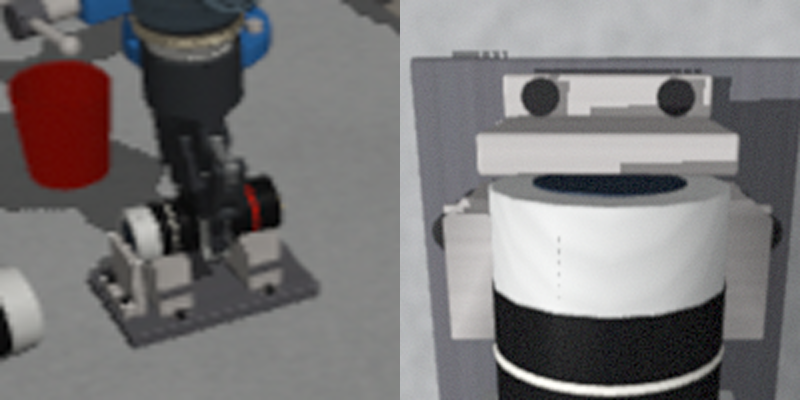

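Request:
send_rows(newtons=50, steps=[{"dx": 0.0, "dy": 0.0, "dz": 0.0001, "wx": 0.0, "wy": 0.0, "wz": 0.0, "gripper": 1.0}, {"dx": 0.0001, "dy": 0.0, "dz": 0.0002, "wx": 0.0, "wy": 0.0, "wz": 0.0, "gripper": 1.0}, {"dx": 0.0001, "dy": 0.0, "dz": 0.0002, "wx": 0.0, "wy": 0.0, "wz": 0.0, "gripper": 1.0}, {"dx": 0.0001, "dy": 0.0, "dz": 0.0002, "wx": 0.0, "wy": 0.0, "wz": 0.0, "gripper": 1.0}])

```text
t: 17.5
position: [514.8, 269.3, 45.9]
tcp_rot: [-0.021, 1.0, 0.0, 0.001]
wrist_force: [1.7, -1.3, 13.4]
gripper_width: 42.7
```

```bash
python3 rd.py; ls -t pics|head -1
```

```text
17.9 F [ 2.19 -0.88 13.96] [0.3  0.45 0.34] T [-0.091 -0.251  0.126] P [514.76 269.27  45.91] 42.55667934486641
[-2.1e-03  8.0e-04 -1.0e+00]
1789.png
```

Request:
send_rows(newtons=50, steps=[{"dx": 0.0004, "dy": 0.0, "dz": 0.0, "wx": 0.0, "wy": 0.0, "wz": 0.0, "gripper": 1.0}, {"dx": 0.0004, "dy": 0.0, "dz": 0.0, "wx": 0.0, "wy": 0.0, "wz": 0.0, "gripper": 1.0}, {"dx": 0.0004, "dy": 0.0, "dz": 0.0, "wx": 0.0, "wy": 0.0, "wz": 0.0, "gripper": 1.0}])

```text
t: 18.27
position: [514.8, 269.3, 45.9]
tcp_rot: [-0.021, 1.0, 0.001, 0.001]
wrist_force: [4.7, -1.5, 11.9]
gripper_width: 42.5
```

```bash
python3 rd.py
```

```text
18.675 F [ 4.04 -1.15 12.29] [0.43 0.47 0.48] T [-0.098 -0.603  0.113] P [514.76 269.27  45.92] 42.37764025211752
[-0.003  0.001 -1.   ]
```

Request:
send_rows(newtons=50, steps=[{"dx": -0.0004, "dy": -0.0001, "dz": 0.0, "wx": 0.0, "wy": 0.3, "wz": 0.0, "gripper": 1.0}, {"dx": -0.0004, "dy": -0.0001, "dz": 0.0, "wx": 0.0, "wy": 0.3, "wz": 0.0, "gripper": 1.0}, {"dx": -0.0004, "dy": -0.0001, "dz": 0.0, "wx": 0.0, "wy": 0.3, "wz": 0.0, "gripper": 1.0}])

```text
t: 19.05
position: [514.7, 269.2, 45.9]
tcp_rot: [-0.021, 1.0, 0.0, -0.002]
wrist_force: [0.7, -0.5, 14.6]
gripper_width: 42.7
```

```bash
python3 rd.py
```

```text
19.45 F [ 1.3  -0.2  14.26] [0.63 0.48 0.42] T [-0.014 -0.187  0.136] P [514.65 269.24  45.9 ] 42.81770596686176
[ 3.3e-03  9.0e-04 -1.0e+00]
```

Request:
send_rows(newtons=50, steps=[{"dx": 0.0002, "dy": 0.0, "dz": 0.0, "wx": 0.0, "wy": 0.0, "wz": 0.0, "gripper": 1.0}, {"dx": 0.0002, "dy": 0.0, "dz": 0.0, "wx": 0.0, "wy": 0.0, "wz": 0.0, "gripper": 1.0}, {"dx": 0.0002, "dy": 0.0, "dz": 0.0, "wx": 0.0, "wy": 0.0, "wz": 0.0, "gripper": 1.0}, {"dx": 0.0002, "dy": 0.0, "dz": 0.0, "wx": 0.0, "wy": 0.0, "wz": 0.0, "gripper": 1.0}, {"dx": 0.0002, "dy": 0.0, "dz": 0.0, "wx": 0.0, "wy": 0.0, "wz": 0.0, "gripper": 1.0}])

```text
t: 20.08
position: [514.6, 269.2, 45.9]
tcp_rot: [-0.021, 1.0, 0.0, -0.001]
wrist_force: [2.5, 0.6, 12.8]
gripper_width: 42.7
```

```bash
python3 rd.py
python3 - <<'E'
from plant import *
import cv2
cv2.imwrite("pics/side_end.png",camera("side")["frame"])
E
ls -t pics|head -2; cp pics/20*.png pics/last.png
```

```text
20.475 F [ 2.35 -0.18 13.21] [0.63 0.4  0.46] T [-0.005 -0.365  0.157] P [514.66 269.24  45.9 ] 42.6404168552913
[ 0.0029  0.001  -1.    ]
side_end.png
2047.png
```

View pics/last.png

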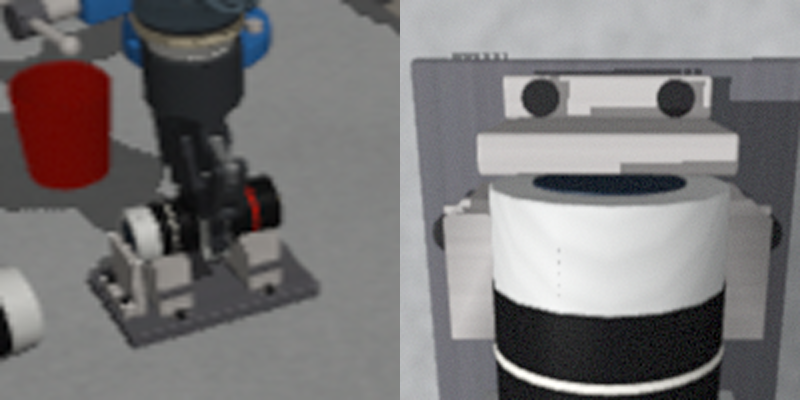

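View pics/side_end.png

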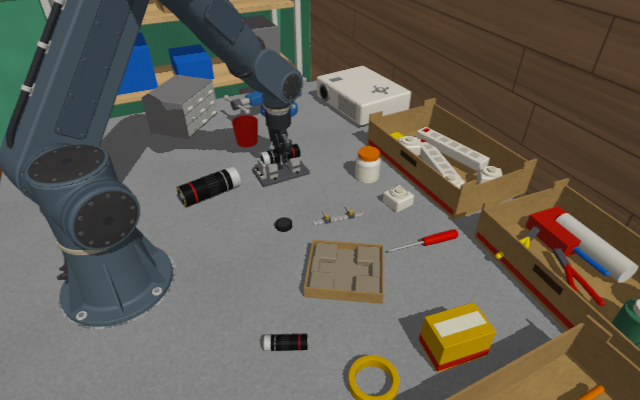

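Seated, against the stop, and nothing else has moved. The wrist push is about 13 N plus about 2 N of lens weight, so about 15 N on the V.

Run:
```python
from plant import *
print(sign_off()); o=get_obs(); print(o["t"],o["wrist_force"],o["position"])
```

```text
the job is handed in; nothing more can be done
None
the job is handed in; nothing more can be done
```

The middle-sized lens is out of its carton and lies in the V-block groove, rear end on the end stop and brass ring end outward. The gripper is still holding it pressed down, ready for you to tighten the ring. I handed the job in at about 20.5 s of the 54 s allowed.

- **Seating:** the lens axis is about 67 mm above the table, matching the fully seated height. This relies on the height at which I gripped it.
- **Press:** the wrist reads about 13.2 N down. With the lens weight of about 2.3 N, that puts roughly 15.5 N on the V. It briefly read 18.1 N while I was settling the press.
- **Both sides and both blocks:** the sideways force is about 0.2 N, so the two sides share the load evenly. The moments put the load between the two blocks. A small twist of about 0.15 N m about the vertical remains, which I left.
- **End stop:** the lens pushes on it with about 2.3 N, and the wrist picture shows it touching or very nearly so.
- **Other things on the table:** by eye, the last side picture shows everything else where it was.

The cameras are too coarse to show a contact gap under about 1 mm, so the seating rests on the forces and the measured height. The jaws read 42.6 mm on the 44 mm barrel. Several early move calls were refused because rows lacked some fields. The arm did not move on them.

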